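# Weigh out cast silver bars on the spring scale

## Task

First take the brush off the brass scale pan and lay it, bristles up, on the green mat. Then slide silver bars along their grooves from the wooden ledge onto the pan, without lifting them, until the red needle comes to rest inside the dial's green sector; every bar must end either wholly on the pan or still on the ledge. Leave the dial's ring and the other things on the bench where they are.

Things in the scene. Friction and masses are not known exactly. Their poses are not given: they have to be found in the camera images.
- scale: Fixed scale assembly. Origin on the table under the edge where the pale wooden ledge meets the brass pan; +x points from ledge to pan (the pushing direction), z up. The ledge reaches from x = -130 to 0 mm, 184 mm wide, top at z = 60 mm, open at its back. The pan begins at x = 3 mm.
- ledge_edge (a point): Middle of the ledge's edge at its top; axes as the scale. Dark ribs 6 mm high and 8 mm wide at y = -84, -42, 0, 42, 84 mm bound four grooves centred at y = -63, -21, 21, 63 mm, each 34 mm clear, floor at z = 0, running along x and open at both ends.
- dial_mid (a point): Centre of the dial's white face, beyond the pan: blue disc 112 mm across, tilted up and away from the ledge, z along its axis, highest point 115 mm above the table.
- pan_mid (a point): Centre of the pan's upper face; axes as the scale. Brass plate 120 (x) by 190 (y) mm with an 8 mm high, 4 mm thick lip on the far side and both ends, none towards the ledge. Empty, its face is at z = 57 mm in the scale frame; it sinks straight down on a spring, about 4 mm per bar (27 mm at most).
- needle (a joint): Angle of the red needle (rad) from its empty-pan position, growing clockwise as the pan sinks: 0.1125 rad per mm, about 0.45 rad per bar (bars differ a little).
- target (a joint): Angle of the middle of the green sector (rad), on the needle's scale: when the two are equal the needle points at its middle. The sector reaches 0.30 rad either side. Set on a steel ring round the dial that stays where it is.
- needle_tip (a point): Tip of the red needle, 43 mm from the dial's axis; x along the needle outwards, z along the dial's axis.
- green_mid (a point): Middle of the dial's green sector, 43.5 mm from the dial's axis; x outwards, z along the dial's axis.
- brush: Bench brush, dark wooden body 140 long (x) by 22 wide (y) by 14 mm high (z), 70 g; white bristle block 48 mm long and 18 mm high on top, from x = 19 to 67 mm. Origin at the middle of its underside. It lies across the pan at first.
- mat: Fixed green mat, 170 (x) by 80 (y) by 4 mm thick, origin at the middle of its underside on the table; on the left or the right of the scale.
- bar0: Silver-grey cast bar, 80 (x) by 26 (y) by 16 mm high (z), about 0.27 kg; origin at the middle of its underside. It lies lengthwise in a groove of the ledge.
- bar1: Silver-grey cast bar, 80 (x) by 26 (y) by 16 mm high (z), about 0.27 kg; origin at the middle of its underside. It lies lengthwise in a groove of the ledge.
- bar2: Silver-grey cast bar, 80 (x) by 26 (y) by 16 mm high (z), about 0.27 kg; origin at the middle of its underside. It lies lengthwise in a groove of the ledge.
- bar3: Silver-grey cast bar, 80 (x) by 26 (y) by 16 mm high (z), about 0.27 kg; origin at the middle of its underside. It lies lengthwise in a groove of the ledge.
- waxbox: Bystander: open orange box, 100 by 80 by 50 mm high, origin under its middle.
- jar: Bystander: pale clear-plastic jar with white cap, 60 mm across, 75 mm high, origin under its middle.
- pliers: Bystander: blue-handled pliers lying flat, about 160 mm long (x), 12 mm high, origin near the middle on the table.

How it is judged:
By the outcome, as a careful person would: the job done as asked, in the order asked, and still so for the second after the job is handed in, with the robot touching nothing.
It also fails if it takes over 72 s, if anything falls off the work surface, if the arm or the gripper's body presses on something with over 40 N, if the wrist force passes 120 N, or if a joint passes its speed limit or range.

## Robot

A 7-joint arm with a two-finger parallel gripper is mounted at the origin on the work surface. World frame = base frame: x ahead of the robot, y to its left, z up, the work surface at z = 0. Lengths are in m, angles in degrees, forces in N, time in s.
With the tool pointing down it reaches from about 0.35 to 0.9 m from the base axis. Payload 7.2 kg.
Tool frame: the origin (TCP) lies on the mounting face of the last link; the fingertips stand 182 mm ahead of it and the grasp point (between the pads) lies 163 mm ahead of it; z points along the fingers, y is the line along which they close (so a half turn about z gives the same grasp; the last joint's range is limited). The gripper opens to 88 mm and grips with 3 to 60 N. Pads are 20 mm wide; open, the fingers measure 115 mm over their backs; the gripper's body (75 mm by 178 mm) begins 61 mm behind the grasp point.
Start: joints at [60.035, 23.554, -0.728, 91.456, 0.321, 64.991, -4.71], TCP at [0.275, -0.561, 0.405] pointing down, gripper open.
Joint ranges: [-169.25, 169.25], [-16.82, 113.86], [-84.01, 82.57], [7.8, 145.47], [-59.2, 239.2], [7.22, 106.19], [-163.78, 163.78]. Speed limits (degrees/s): [136.94, 136.94, 172.46, 172.46, 180, 180, 180].

## Interface

Orientations are given as a 3x3 rotation matrix whose columns are the frame's x, y, z axes.
In Python, from cell import * gives the robot as it stands. The module is installed in compiled form; this text tells all that it offers.
- The arm moves only by the shell command python3 -m crank 'ROWS'. ROWS is JSON, a list of rows, each a list of 5 numbers: the finger opening in cm, from 0 to 8.78, then the shift along the tool's x, y, z in cm, then the turn about the tool's z in degrees. In form: [[jaw, dx, dy, dz, twist], ...]. A call has exactly 8 rows; each row shifts and turns the commanded pose from where the row before left it, along the tool's axes as they then stand; what a row does not reach is not made up. A row lasts 1/8 s, in which the tool goes at most 62.5 mm and 10.7 degrees, less where a joint would pass 70% of its speed; a pose out of reach is approached as far as the arm can. A call with a gripper value outside its range is refused whole. The fingers move at their own pace and stop on an object; the grip force is fixed at half the most. Time passes only in rows, so rows that do not move let the fingers close, or fill a call up. It gives the time, the measured TCP pose, the force, the opening and the grip force at its end, in the units of the state.
- sense(): the state, without advancing time (a new reading comes with each control period).
- snapshot(name): name is "side" or "top" or "wrist"; returns the picture (480x640x3 uint8, red, green, blue); there is no depth.
- camera_info(name): a dict with "fovy" (degrees; the focal length in pixels is half the picture's height over the tangent of half this angle, whatever the lens; pixels are square), "cx", "cy" (the principal point, pixels), "xyz" and "attitude" of the camera in the world. Camera axes: x right, y up, looking along -z (the intrinsics and any distortion apply to the point x, -y, -z); pixel columns grow to the right and rows downward; lengths in m; the calibration is good to about 2 mm. A picture is of the moment at which its call begins: read the wrist's pose just before it. camera_info takes no time and is no camera call; for the wrist camera it gives the pose at the moment of the call.
- job_done(): hands the job in; it is judged then, once.
Trained networks look in the newest picture that a camera, given by its name, has taken for a name from the list of things; names that differ only in an ending like _2 or _b are one class to them, and where a whole thing is asked for, a point or a joint stands for the part that bears it (a point fixed in the world has none). Each returns a list of dicts, best first, with "conf" (0 to 1); they miss things now and then, are a little off and sometimes report something else, mostly with a low value. They report only what shows in the picture. A call takes as long as a camera call.
- spot_in(camera, label): "bbox" ([left, top, right, bottom] in pixels, round what is visible of it).
- pinpoint(camera, label): "xy" ([column, row] in pixels: a listed point, or the origin of a listed thing).
The state is a dict: "t": time; "joints": joint angles; "joint_velocities": joint speeds; "joint_efforts": joint torques, N m; "position": TCP position; "tool_rot": TCP orientation; "ft_force": force on the tool from outside, world axes, zero at the start; "wrist_torque": the same for the moment, N m; "finger_gap": finger opening in m; "grasp_force": force on a finger pad.
Only numpy, scipy, OpenCV 4.12 (cv2) and the standard library are available. Lean on these libraries where they do the work, as an engineer would, in place of code of your own. Each camera call takes 0.05 s, during which the arm holds its last target. There are 200 camera calls.

## Working session

There is one attempt and no reset: what is moved stays moved. The work goes in short steps, Python scripts to look and compute and a shell command to move; the robot and the scene stay as the last step left them, time stands still between calls to the robot, and variables do not carry over. Pictures are saved under pics/ and viewed, at most 10 in all, crops included, and the job is handed in when it is done.

```bash
mkdir -p pics; cat > h.py <<'E'
from cell import *
import numpy as np, cv2
def save(n,f):
    im=snapshot(n); cv2.imwrite('pics/'+f,im[:,:,::-1]); return im
def ray(n,xy):
    c=camera_info(n); f=240/np.tan(np.radians(c['fovy'])/2)
    d=np.array([(xy[0]-c['cx'])/f,-(xy[1]-c['cy'])/f,-1.]); 
    return np.array(c['xyz']),np.array(c['attitude'])@d
def onz(n,xy,z):
    o,d=ray(n,xy); return o+d*(z-o[2])/d[2]
def proj(n,p):
    c=camera_info(n); f=240/np.tan(np.radians(c['fovy'])/2)
    q=np.array(c['attitude']).T@(np.array(p)-np.array(c['xyz']))
    return np.array([c['cx']+f*q[0]/-q[2],c['cy']-f*q[1]/-q[2]])
E
python3 - <<'E'
from h import *
np.set_printoptions(precision=4,suppress=True)
for n in('top','side','wrist'): print(n,camera_info(n))
a=save('top','t1.png'); b=save('side','s1.png')
Z=dict(scale=0,ledge_edge=.06,dial_mid=.08,pan_mid=.057,needle_tip=.08,green_mid=.08,brush=.057,mat=0,bar0=.06,waxbox=0,jar=0,pliers=0)
for l,z in Z.items():
    for n in('top','side'):
        for r in pinpoint(n,l)[:5]: print(l,n,np.round(r['xy'],1),round(r['conf'],2),onz(n,r['xy'],z))
print(sense())
E
```

```text
top {'fovy': 43.265354996612075, 'cx': 330.66985795144575, 'cy': 236.1023247578533, 'xyz': array([ 0.3871, -0.0151,  1.4938]), 'attitude': array([[-0.0221,  0.9824, -0.1856],
       [-0.9997, -0.0243, -0.0093],
       [-0.0136,  0.1853,  0.9826]])}
side {'fovy': 57.71457412956648, 'cx': 322.07366078807615, 'cy': 237.52564171036093, 'xyz': array([0.3568, 0.6243, 0.5286]), 'attitude': array([[-0.92  ,  0.2087, -0.3316],
       [-0.3916, -0.5156,  0.7621],
       [-0.012 ,  0.831 ,  0.5561]])}
wrist {'fovy': 66.62267918859267, 'cx': 319.6547385919144, 'cy': 239.7427216028943, 'xyz': array([ 0.3361, -0.5307,  0.3836]), 'attitude': array([[ 0.4399,  0.8705,  0.2206],
       [-0.898 ,  0.4271,  0.1052],
       [-0.0026, -0.2444,  0.9697]])}
scale top [317.5 276.4] 0.71 [0.5684 0.034  0.    ]
scale side [342.  287.1] 0.64 [0.5725 0.0389 0.    ]
scale side [354.3 430.6] 0.39 [0.4545 0.303  0.    ]
ledge_edge top [313.4 275. ] 0.72 [0.5647 0.0417 0.06  ]
dial_mid top [336.2 186.2] 0.94 [ 0.7765 -0.0178  0.08  ]
dial_mid side [259.6 213.4] 0.7 [ 0.7761 -0.0238  0.08  ]
pan_mid top [320.  246.8
[... 1510 characters left out ...]
2.3] 0.6 [ 0.6702 -0.0412  0.    ]
pliers side [350.9 293.4] 0.2 [0.5511 0.0493 0.    ]
{'t': 1.3, 'joints': array([60.0343, 23.5569, -0.7267, 91.4547,  0.3215, 64.9892, -4.7106]), 'joint_velocities': array([ 0.0558,  0.0535, -0.0843, -0.162 , -0.0583,  0.0713, -0.0154]), 'joint_efforts': array([  0.0004, -58.7746,   0.6412, -29.1381,  -0.0537,   0.0104,
         0.0001]), 'position': array([ 0.2745, -0.5615,  0.4046]), 'tool_rot': array([[ 0.8984,  0.4393, -0.    ],
       [ 0.4393, -0.8984, -0.    ],
       [-0.    ,  0.    , -1.    ]]), 'ft_force': array([-0.0469, -0.8734, -0.2077]), 'wrist_torque': array([-0.0183,  0.0651,  0.0484]), 'grasp_force': 0.0, 'finger_gap': 0.08783701618092571}
```

```bash
python3 - <<'E'
import cv2
a=cv2.imread('pics/t1.png');b=cv2.imread('pics/s1.png')
cv2.imwrite('pics/t1c.png',cv2.resize(a[150:350,190:490],(800,533),interpolation=cv2.INTER_CUBIC))
cv2.imwrite('pics/s1c.png',cv2.resize(b[160:360,180:480],(800,533),interpolation=cv2.INTER_CUBIC))
E
```

```text
(no output)
```

View pics/t1c.png

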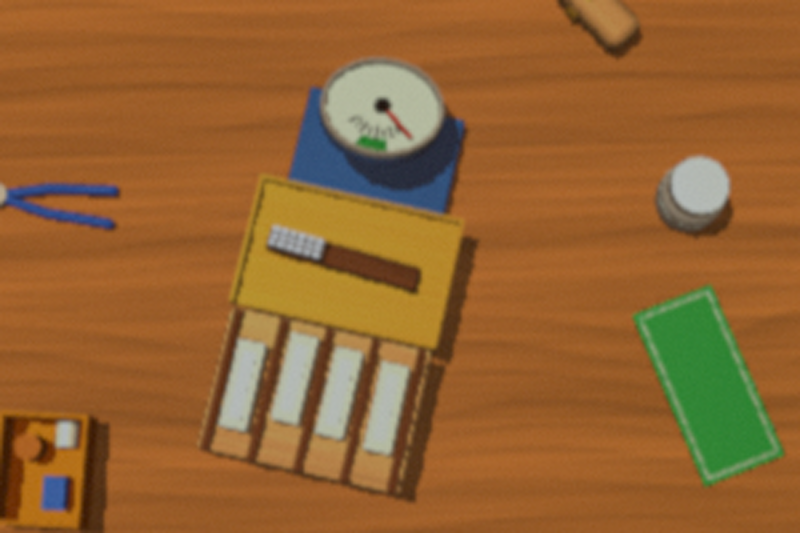

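View pics/s1c.png

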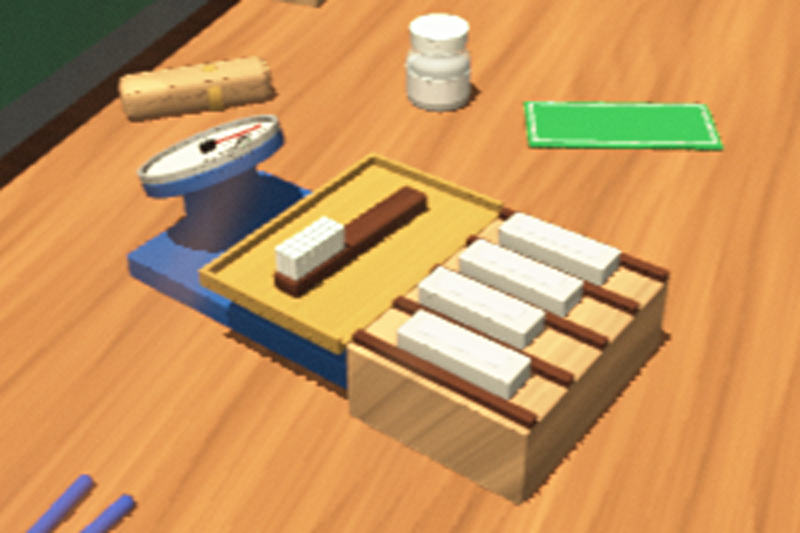

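The top crop shows the brush on the pan with its bristles left at about (295,242). Four bars lie in the grooves, the green sector is at (371,143), the needle points to about (410,137), and the mat is on the right. Next I'll refine the poses and yaws by colour.

```bash
python3 - <<'E'
from h import *
np.set_printoptions(precision=4,suppress=True)
a=cv2.imread('pics/t1.png'); h=cv2.cvtColor(a,cv2.COLOR_BGR2HSV)
def m(lo,hi,box):
    k=cv2.inRange(h,lo,hi); z=np.zeros_like(k); x0,y0,x1,y1=box; z[y0:y1,x0:x1]=k[y0:y1,x0:x1]
    c=max(cv2.findContours(z,0,1)[0],key=cv2.contourArea); return c
def rep(name,c,z):
    r=cv2.boxPoints(cv2.minAreaRect(c)); p=np.array([onz('top',q,z) for q in r])[:,:2]
    e=p[1]-p[0],p[2]-p[1]; e=sorted(e,key=np.linalg.norm)
    print(name,p.mean(0),'len',[np.linalg.norm(x) for x in e],'yaw long',np.degrees(np.arctan2(e[1][1],e[1][0]))%180)
rep('mat',m((45,80,50),(80,255,255),(420,240,490,340)),.004)
rep('pan',m((19,150,100),(32,255,255),(270,210,370,285)),.06)
rep('brush',m((0,60,20),(12,255,120),(305,238,352,262)),.07)
for r in sorted(pinpoint('top','bar0'),key=lambda r:-r['conf'])[:6]: pass
# bars: bright masks
k=cv2.inRange(h,(0,0,190),(180,60,255)); 
for c in cv2.findContours(k[270:325,265:350],0,1)[0]:
    if cv2.contourArea(c)>80: rep('bar',c+np.array([265,270]),.076)
c=m((0,0,150),(180,70,255),(288,230,314,250)); rep('bristle',c,.089)
E
```

```text
mat [ 0.5169 -0.3029] len [np.float64(0.07931825487989477), np.float64(0.16908638941564683)] yaw long 19.738802458069415
pan [0.6294 0.0259] len [np.float64(0.12268836318635404), np.float64(0.19337678290285948)] yaw long 75.51353253935133
brush [0.6231 0.0049] len [np.float64(0.016598655043755687), np.float64(0.08705163243323273)] yaw long 72.45074583452227
bristle [0.6449 0.0692] len [np.float64(0.016762303546912008), np.float64(0.046992710146573434)] yaw long 72.43878617031307
```

```bash
python3 -m crank '[[6,4,-2.6,0,0],[6,4,-2.6,0,0],[6,4,-2.6,0,0],[6,4,-2.6,0,0],[6,4,-2.6,0,0],[6,4,-2.6,0,0],[6,4,-2.6,0,0],[6,4,-2.6,0,0]]'; python3 -m crank '[[6,4,-2.6,0,0],[6,4,-2.6,0,0],[6,4,-2.6,0,0],[6,4,-2.6,0,0],[6,4,-2.6,0,0],[6,0,0,0,-10],[6,0,0,0,-10],[6,0,0,0,-10]]'; cat >> h.py <<'E'
def go(p,yaw=None):
    "shift (cm, tool axes now) to world TCP p, twist (deg) to bring tool x to yaw"
    s=sense();R=s['tool_rot'];d=R.T@(np.array(p)-s['position'])*100
    y=np.degrees(np.arctan2(R[1,0],R[0,0]))
    print('t',round(s['t'],2),'pos',np.round(s['position'],4),'yaw',round(y,2),'shift cm',np.round(d,2),'twist',None if yaw is None else round((y-yaw+180)%360-180,2),'F',np.round(s['ft_force'],1),'gap',round(s['finger_gap'],4))
E
python3 - <<'E'
from h import *
go([.631,.029,.242],72)
E
```

```text
t: 2.35
position: [0.4713, -0.2327, 0.4049]
tool_rot: [[0.898, 0.439, 0.001], [0.439, -0.898, -0.0], [0.0, 0.001, -1.0]]
ft_force: [0.2, -0.2, -0.5]
finger_gap: 0.0603
grasp_force: 0.0
t: 3.35
position: [0.5933, -0.0292, 0.4046]
tool_rot: [[0.553, 0.833, -0.0], [0.833, -0.553, -0.0], [-0.0, -0.0, -1.0]]
ft_force: [-0.1, -0.3, -0.6]
finger_gap: 0.06
grasp_force: 0.0
t 3.35 pos [ 0.5933 -0.0292  0.4046] yaw 56.41 shift cm [ 6.94 -0.08 16.26] twist -15.59 F [-0.1 -0.3 -0.6] gap 0.06
```

```bash
python3 -m crank '[[5,3.5,0,0,0],[5,3.4,-0.1,0,0],[5,0,0,0,-8],[5,0,0,0,-7.6],[5,0,0,2,0],[5,0,0,0,0],[5,0,0,0,0],[5,0,0,0,0]]'; python3 - <<'E'
from h import *
np.set_printoptions(precision=4,suppress=True)
a=save('wrist','w1.png')
for l,z in dict(ledge_edge=.06,pan_mid=.057,brush=.057,bar0=.06,dial_mid=.08,green_mid=.08,needle_tip=.08).items():
    for r in pinpoint('wrist',l)[:4]: print(l,np.round(r['xy'],1),round(r['conf'],2),onz('wrist',r['xy'],z))
go([.631,.029,.242],72)
E
```

```text
t: 4.35
position: [0.6311, 0.0285, 0.3855]
tool_rot: [[0.315, 0.949, 0.001], [0.949, -0.315, -0.0], [0.0, 0.001, -1.0]]
ft_force: [-0.1, 0.4, 0.1]
finger_gap: 0.0503
grasp_force: 0.0
ledge_edge [251.5 236.1] 0.63 [0.5754 0.0416 0.06  ]
pan_mid [325.7 231.8] 0.59 [0.6369 0.0245 0.057 ]
brush [320.8 227.3] 0.79 [0.634  0.0296 0.057 ]
brush [458.2 235.9] 0.7 [ 0.7447 -0.015   0.057 ]
bar0 [191.  264.9] 0.92 [0.5157 0.034  0.06  ]
bar0 [158.1 163.9] 0.79 [0.5245 0.1223 0.06  ]
bar0 [193.4 312. ] 0.69 [ 0.5001 -0.008   0.06  ]
bar0 [187.8 215.7] 0.61 [0.5304 0.0751 0.06  ]
dial_mid [499.1 229.1] 0.9 [ 0.77   -0.0117  0.08  ]
green_mid [457.6 232.9] 0.76 [ 0.7378 -0.0043  0.08  ]
green_mid [161.3 168.1] 0.16 [0.5339 0.1167 0.08  ]
needle_tip [472.7 270.5] 0.69 [ 0.7423 -0.0392  0.08  ]
t 4.75 pos [0.6309 0.0284 0.3847] yaw 71.66 shift cm [ 0.06 -0.01 14.27] twist -0.34 F [ 0.4 -0.   0.1] gap 0.0501
```

View pics/w1.png

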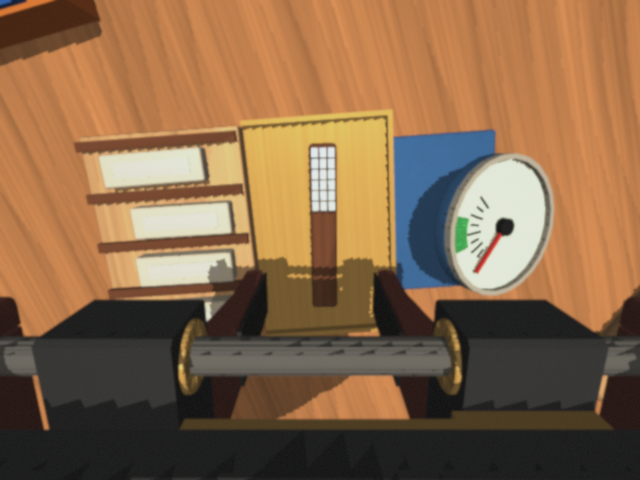

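```bash
python3 -m crank '[[5,0.1,0,4,0],[5,0,0,4,0],[5,0,0,3,0],[5,0,0,2,0],[5,0,0,1.2,0],[5,0,0,0,0],[1,0,0,0,0],[1,0,0,0,0]]'; python3 -m crank '[[1,0,0,0,0],[1,0,0,0,0],[1,0,0,0,0],[1,0,0,-1,0],[1,0,0,-3,0],[1,0,0,-4,0],[1,0,0,-4,0],[1,0,0,0,0]]';python3 - <<'E'
from h import *
go([.517,-.303,.20],19.7)
E
```

```text
t: 5.75
position: [0.6316, 0.0294, 0.2437]
tool_rot: [[0.315, 0.949, 0.002], [0.949, -0.315, 0.0], [0.001, 0.002, -1.0]]
ft_force: [1.3, 0.1, 0.0]
finger_gap: 0.0335
grasp_force: 0.0
t: 6.75
position: [0.6319, 0.0298, 0.3667]
tool_rot: [[0.315, 0.949, 0.006], [0.949, -0.315, 0.0], [0.002, 0.006, -1.0]]
ft_force: [0.6, -0.3, -1.0]
finger_gap: 0.0218
grasp_force: 30.0
t 6.75 pos [0.6319 0.0298 0.3667] yaw 71.66 shift cm [-35.24  -0.53  16.59] twist 51.96 F [ 0.6 -0.3 -1. ] gap 0.0218
```

```bash
python3 -m crank '[[1,-4.4,-0.1,0,0],[1,-4.4,0,0,0],[1,-4.4,0,0,0],[1,-4.4,0,0,0],[1,-4.4,0,0,0],[1,-4.4,0,0,0],[1,-4.4,0,0,0],[1,-4.4,0,0,0]]'; python3 -m crank '[[1,0,0,0,9],[1,0,0,0,9],[1,0,0,0,9],[1,0,0,1,9],[1,0,0,2,9],[1,0,0,3,7],[1,0,0,2,0],[1,0,0,0,0]]';python3 - <<'E'
from h import *
np.set_printoptions(precision=4,suppress=True)
for n in('top','wrist'):
  save(n,n+'2.png')
  for r in pinpoint(n,'mat')[:2]+spot_in(n,'mat')[:1]: print(n,r, onz(n,r['xy'],0) if 'xy' in r else '')
go([.521,-.302,.193],19.7)
E
```

```text
t: 7.75
position: [0.5185, -0.3056, 0.3618]
tool_rot: [[0.315, 0.949, -0.001], [0.949, -0.315, 0.001], [0.0, -0.002, -1.0]]
ft_force: [0.4, 0.5, -0.5]
finger_gap: 0.0218
grasp_force: 30.0
t: 8.75
position: [0.5186, -0.3039, 0.2804]
tool_rot: [[0.942, 0.337, -0.004], [0.337, -0.942, 0.002], [-0.003, -0.004, -1.0]]
ft_force: [0.7, -0.1, -0.4]
finger_gap: 0.0219
grasp_force: 30.0
top {'xy': [454.5, 291.8], 'conf': 0.6} [ 0.5223 -0.3027  0.    ]
top {'bbox': [426.5, 258.4, 470.2, 329.3], 'conf': 0.93} 
wrist {'bbox': [261.8, 121.0, 380.6, 336.8], 'conf': 0.93} 
t 9.05 pos [ 0.5197 -0.3046  0.2836] yaw 19.66 shift cm [ 0.2  -0.21  9.06] twist -0.04 F [-0.1 -0.2 -0.1] gap 0.0213
```

View pics/wrist2.png

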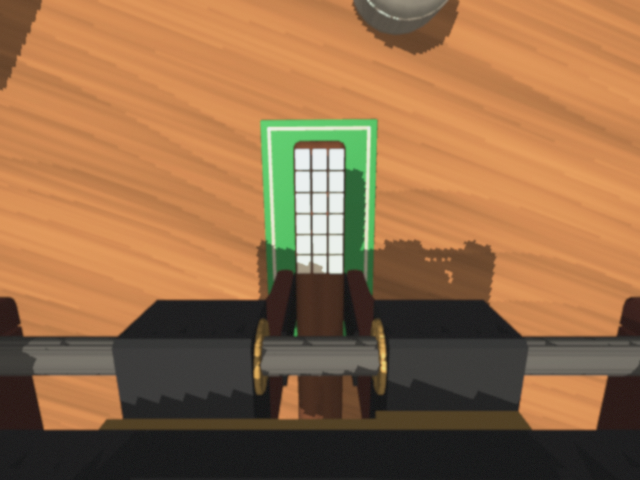

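The brush is held, aligned over the mat with its bristles at (320,205); the mat's far edge is at row 121.

```bash
python3 - <<'E'
from h import *
p=onz('wrist',(319.5,121),.004); q=onz('wrist',(262,122),.004);r=onz('wrist',(377.5,120),.004)
u=np.array([np.cos(np.radians(19.7)),np.sin(np.radians(19.7))]);print(p,q,r,p[:2]-.085*u)
E
python3 -m crank '[[1,0.2,-0.1,3,0],[1,0,0,3,0],[1,0,0,1.5,0],[1,0,0,0.8,0],[1,0,0,0.4,0],[1,0,0,0,0],[1,0,0,0,0],[1,0,0,0,0]]'; python3 -c "
from h import *
go([.521,-.302,.193],19.7)"
```

```text
[ 0.60101898 -0.27488981  0.004     ] [ 0.58728304 -0.23842622  0.004     ] [ 0.61485161 -0.311626    0.004     ] [ 0.52099398 -0.30354291]
t: 10.05
position: [0.5212, -0.3029, 0.1962]
tool_rot: [[0.942, 0.336, 0.001], [0.336, -0.942, -0.0], [0.001, 0.001, -1.0]]
ft_force: [-0.5, 0.5, -1.2]
finger_gap: 0.0218
grasp_force: 30.0
t 10.05 pos [ 0.5212 -0.3029  0.1962] yaw 19.66 shift cm [ 0.01 -0.09  0.32] twist -0.04 F [-0.5  0.5 -1.2] gap 0.0218
```

```bash
python3 -m crank '[[1,0,0,0.2,0],[1,0,0,0.2,0],[1,0,0,0,0],[1,0,0,0,0],[4,0,0,0,0],[4,0,0,0,0],[4,0,0,-0.1,0],[4,0,0,-1,0]]';  python3 -m crank '[[4,0,0,-4,0],[4,0,0,-4,0],[4,0,0,-4,0],[4,0,0,-4,0],[0,0,0,-4,0],[0,0,0,0,0],[0,0,0,0,0],[0,0,0,0,0]]'; python3 - <<'E'
from h import *
np.set_printoptions(precision=4,suppress=True)
save('top','t3.png');b=save('side','s3.png')
for n in('top','side'):
  for l,z in dict(brush=.004,bar0=.06,ledge_edge=.06,pan_mid=.057,dial_mid=.08,green_mid=.08,needle_tip=.08).items():
    for r in pinpoint(n,l)[:4]: print(n,l,np.round(r['xy'],1),round(r['conf'],2),onz(n,r['xy'],z))
a=cv2.imread('pics/t3.png')
A=cv2.resize(a[170:350,260:480],(792,594)[:2] and (733,600),interpolation=cv2.INTER_CUBIC);cv2.imwrite('pics/t3c.png',A)
E
```

```text
t: 11.05
position: [0.5208, -0.3027, 0.2024]
tool_rot: [[0.942, 0.336, -0.001], [0.336, -0.942, 0.001], [-0.001, -0.001, -1.0]]
ft_force: [-0.5, 0.4, -0.3]
finger_gap: 0.0399
grasp_force: 0.0
t: 12.05
position: [0.5207, -0.3027, 0.4015]
tool_rot: [[0.942, 0.337, -0.002], [0.337, -0.942, 0.001], [-0.002, -0.002, -1.0]]
ft_force: [-0.3, 0.1, -0.4]
finger_gap: 0.0037
grasp_force: 0.0
top brush [454.  293.8] 0.72 [ 0.517  -0.3004  0.004 ]
top bar0 [331.2 305.5] 0.92 [0.4913 0.0009 0.06  ]
top bar0 [283.3 294.4] 0.69 [0.5202 0.1139 0.06  ]
top bar0 [300.8 290.3] 0.58 [0.5289 0.0722 0.06  ]
top ledge_edge [312.  272.6] 0.95 [0.5705 0.045  0.06  ]
top ledge_edge [318.1 297.4] 0.38 [0.5111 0.0315 0.06  ]
top ledge_edge [298.8 292.2] 0.33 [0.5245 0.077  0.06  ]
top pan_mid [319.5 244.8] 0.71 [0.6379 0.0259 0.057 ]
top dial_mid [335.4 188.6] 0.67 [ 0.7706 -0.0157  0.08  ]
top green_mid [339.2 188.7] 0.57 [ 0.7701 -0.0249  0.08  ]
top green_mid [328.  204.3] 0.53 [0.7321 0.003  0.08  ]
top needle_tip [347.2 199.8] 0.44 [ 0.742  -0.0434  0.08  ]
top needle_tip [280.7 293.6] 0.21 [0.5203 0.1182 0.08  ]
side brush [407.3 206.2] 0.92 [ 0.532  -0.2969  0.004 ]
side bar0 [356.4 276.8] 0.69 [0.535  0.0709 0.06  ]
side bar0 [379.  265.8] 0.66 [0.5084 0.0269 0.06  ]
side bar0 [387.3 254.1] 0.63 [ 0.5046 -0.0124  0.06  ]
side bar0 [354.2 297.3] 0.58 [0.521  0.1214 0.06  ]
side ledge_edge [340.9 262.5] 0.65 [0.5738 0.0432 0.06  ]
side pan_mid [311.2 253.6] 0.93 [0.6357 0.0347 0.057 ]
side dial_mid [261.2 215.6] 0.85 [ 0.7687 -0.0174  0.08  ]
side green_mid [270.6 214.1] 0.71 [ 0.754  -0.0297  0.08  ]
side needle_tip [340.8 258.6] 0.75 [0.5687 0.0576 0.08  ]
side needle_tip [275.7 204.3] 0.49 [ 0.7634 -0.0691  0.08  ]
```

View pics/t3c.png

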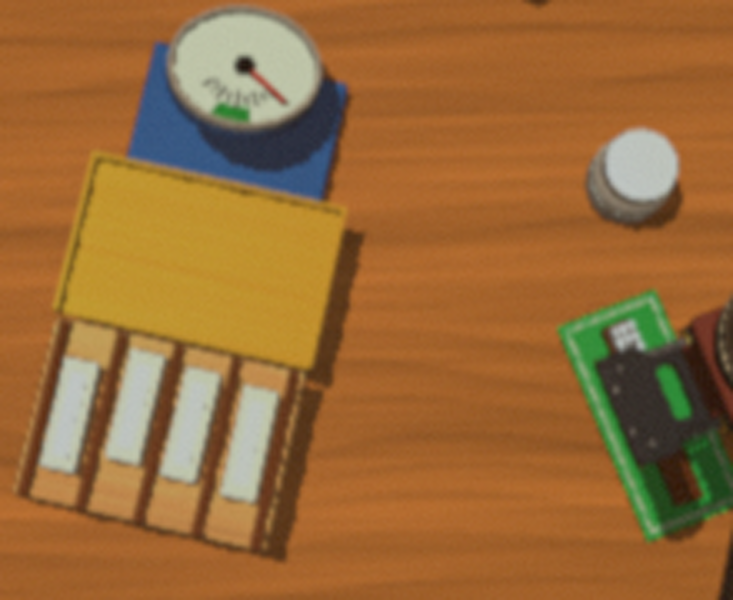

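The brush lies on the mat with its bristles up, at (650,400) in the crop. After correcting for the ellipse, the needle-to-green angle is about 1.0 rad, so two bars should do it. Next I'll look at the grooves from behind the ledge.

```bash
python3 -m crank '[[0,-0.2,-4.6,0,0],[0,-0.2,-4.6,0,0],[0,-0.2,-4.6,0,0],[0,-0.2,-4.6,0,0],[0,-0.2,-4.6,0,0],[0,-0.2,-4.6,0,0],[0,-0.2,-4.6,0,0],[0,-0.2,-4.6,0,0]]';  python3 -m crank '[[0,0,0,2,8],[0,0,0,2,8],[0,0,0,2,8],[0,0,0,2,8],[0,0,0,0,0],[0,0,0,0,0],[0,0,0,0,0],[0,0,0,0,0]]'; python3 - <<'E'
from h import *
np.set_printoptions(precision=4,suppress=True)
save('wrist','w4.png'); n='wrist'
for l,z in dict(bar0=.06,ledge_edge=.06,pan_mid=.057).items():
    for r in pinpoint(n,l)[:4]: print(n,l,np.round(r['xy'],1),round(r['conf'],2),onz(n,r['xy'],z))
go([.4,.1,.25],-13)
E
```

```text
t: 13.85
position: [0.3814, 0.0396, 0.4029]
tool_rot: [[0.942, 0.336, 0.001], [0.336, -0.942, -0.0], [0.001, 0.001, -1.0]]
ft_force: [1.4, 1.4, 0.0]
finger_gap: 0.0
grasp_force: 0.0
t: 14.85
position: [0.3824, 0.0383, 0.3232]
tool_rot: [[0.977, -0.213, 0.001], [-0.213, -0.977, -0.0], [0.001, -0.0, -1.0]]
ft_force: [0.2, -0.1, -0.3]
finger_gap: 0.0002
grasp_force: 0.0
wrist bar0 [280.9  40.9] 0.98 [0.5152 0.0353 0.06  ]
wrist bar0 [145.   58.7] 0.89 [0.5233 0.1186 0.06  ]
wrist bar0 [215.7  31.6] 0.68 [0.5285 0.0723 0.06  ]
wrist bar0 [350.4  49.5] 0.61 [ 0.5017 -0.0048  0.06  ]
t 15.05 pos [0.3822 0.0383 0.3228] yaw -12.33 shift cm [ 0.42 -6.41  7.28] twist 0.67 F [-0.7  0.1  0.5] gap 0.0001
```

View pics/w4.png

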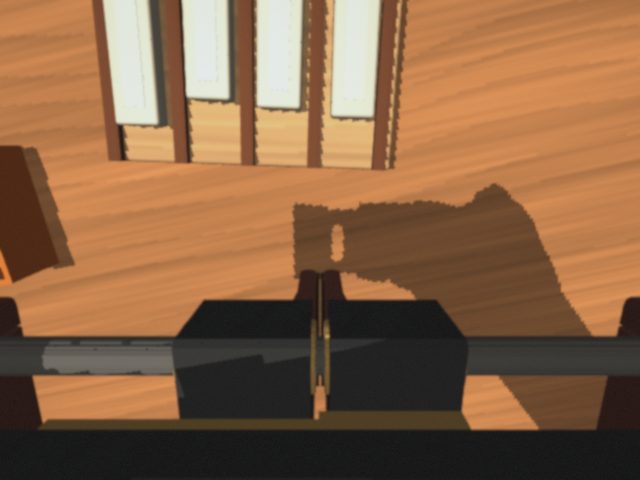

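```bash
python3 - <<'E'
from h import *
np.set_printoptions(precision=4,suppress=True)
R=np.array([onz('wrist',q,.066)[:2] for q in [(115,158),(181,160),(248,162.5),(314,165),(381,167)]])
F=np.array([onz('wrist',q,.066)[:2] for q in [(98.5,2),(173,2),(247,2),(319,2),(390,2)]])
print(R,np.diff(R,axis=0)); d=R[0]-R[-1]; print('y yaw',np.degrees(np.arctan2(d[1],d[0]))-90,'len',np.linalg.norm(d))
print('rib yaw',[np.degrees(np.arctan2(*(f-r)[::-1])) for f,r in zip(F,R)])
th=np.radians(-12.6);xs=np.array([np.cos(th),np.sin(th)]);ys=np.array([-xs[1],xs[0]])
o=R.mean(0)+.130*xs; print('origin',o)
for q in [(138,122),(208,98),(278,106),(350,116)]:
    p=onz('wrist',q,.076)[:2]-o; print('bar rear',p@xs,p@ys)
for y in(.021,-.063): print(y,[o+x*xs+y*ys for x in(-.16,0.)])
E
```

```text
[[ 0.4705  0.1536]
 [ 0.4604  0.1131]
 [ 0.4499  0.072 ]
 [ 0.4395  0.0315]
 [ 0.4292 -0.0099]] [[-0.0101 -0.0404]
 [-0.0105 -0.0411]
 [-0.0104 -0.0406]
 [-0.0103 -0.0414]]
y yaw -14.190078949408644 len 0.16861989617647533
rib yaw [np.float64(-13.94039765493297), np.float64(-14.64624166428007), np.float64(-14.677390261663799), np.float64(-14.30099468331346), np.float64(-13.120401905910933)]
origin [0.5768 0.0437]
bar rear -0.10646698727557362 0.06219347585220268
bar rear -0.09289720302567957 0.01980794151875445
bar rear -0.09708702068212144 -0.020908258900377633
bar rear -0.10243006004440351 -0.06322789416137466
0.021 [array([0.4252, 0.0991]), array([0.5813, 0.0642])]
-0.063 [array([0.4069, 0.0171]), array([ 0.563 , -0.0178])]
```

```bash
python3 -m crank '[[0,2.7,-3.5,0,0],[0,2.7,-3.4,0,0],[0,0,0,0,-9.8],[0,0,0,0,-9.8],[0,0,0,0,-9.8],[0,0,0,0,-9.8],[0,0,0,0,-9.8],[0,0,0,0,-9.8]]';  python3 -m crank '[[0,0,0,0,-9.8],[0,0,0,0,-9.8],[0,0,0,0,-9.6],[0,0,0,2,0],[0,0,0,2,0],[0,0,0,0,0],[0,0,0,0,0],[0,0,0,0,0]]'; python3 -c "
from h import *
go([.4494,.0947,.2445],75.7)"
```

```text
t: 16.05
position: [0.4497, 0.0941, 0.3226]
tool_rot: [[0.685, 0.729, -0.0], [0.729, -0.685, -0.0], [-0.0, -0.0, -1.0]]
ft_force: [0.2, 0.6, 0.3]
finger_gap: 0.0008
grasp_force: 0.0
t: 17.05
position: [0.45, 0.0943, 0.2834]
tool_rot: [[0.248, 0.969, 0.001], [0.969, -0.248, 0.0], [0.0, 0.001, -1.0]]
ft_force: [-0.4, -0.9, -0.2]
finger_gap: 0.0003
grasp_force: 0.0
t 17.05 pos [0.45   0.0943 0.2834] yaw 75.65 shift cm [ 0.02 -0.07  3.89] twist -0.05 F [-0.4 -0.9 -0.2] gap 0.0003
```

```bash
python3 -m crank '[[0,0,0,2,0],[0,0,0,1,0],[0,0,0,0.9,0],[0,0,0,0,0],[0,0,1,0,0],[0,0,1,0,0],[0,0,1,0,0],[0,0,1,0,0]]';  python3 -c "
from h import *
go([.575,.0614,.2445],75.7)"
```

```text
t: 18.05
position: [0.4889, 0.0842, 0.2436]
tool_rot: [[0.248, 0.969, -0.001], [0.969, -0.248, -0.0], [-0.0, -0.001, -1.0]]
ft_force: [-2.8, 0.7, 1.6]
finger_gap: 0.0008
grasp_force: 1.3
t 18.05 pos [0.4889 0.0842 0.2436] yaw 75.65 shift cm [-0.07  8.91 -0.09] twist -0.05 F [-2.8  0.7  1.6] gap 0.0008
```

```bash
python3 -m crank '[[0,0,1,0,0],[0,0,1,0,0],[0,0,1,0,0],[0,0,1,0,0],[0,0,1,0,0],[0,0,1,0,0],[0,0,1,0,0],[0,0,1,0,0]]';  python3 -m crank '[[0,0,0.8,0,0],[0,0,0.6,0,0],[0,0,0,0,0],[0,0,-1,0,0],[0,0,-2,0,0],[0,0,-2,-3,0],[0,0,-3,-4,0],[0,0,0,0,0]]'; python3 - <<'E'
from h import *
np.set_printoptions(precision=4,suppress=True)
s=save('side','s5.png')
cv2.imwrite('pics/s5c.png',cv2.resize(s[160:360,180:480],(800,533),interpolation=cv2.INTER_CUBIC))
go([.575,.0614,.2445],75.7)
E
```

```text
t: 19.05
position: [0.5666, 0.0641, 0.2435]
tool_rot: [[0.248, 0.969, 0.0], [0.969, -0.248, -0.0], [-0.0, 0.0, -1.0]]
ft_force: [-1.7, 0.4, -1.5]
finger_gap: 0.0004
grasp_force: 0.5
t: 20.05
position: [0.5006, 0.0822, 0.3163]
tool_rot: [[0.246, 0.969, 0.004], [0.969, -0.246, -0.001], [0.0, 0.005, -1.0]]
ft_force: [0.1, 0.6, -0.5]
finger_gap: 0.0003
grasp_force: 0.0
t 20.1 pos [0.5013 0.0813 0.315 ] yaw 75.72 shift cm [-0.1   7.61  7.07] twist 0.02 F [ 0.6 -0.8  0. ] gap 0.0006
```

View pics/s5c.png

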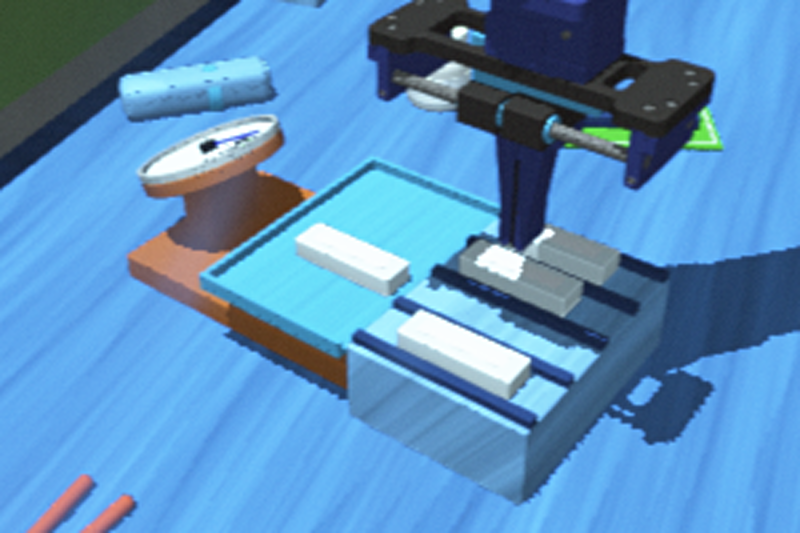

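Bar B (drawn with swapped colours) lies wholly on the pan, at (350,258) in the crop. Next is the outer bar at y=-63.

```bash
python3 -c "
from h import *
go([.4189,.0158,.2445],75.7)"
```

```text
t 20.1 pos [0.5013 0.0813 0.315 ] yaw 75.72 shift cm [-8.37 -6.39  7.03] twist 0.02 F [ 0.6 -0.8  0. ] gap 0.0006
```

```bash
python3 -m crank '[[0,-2.8,-2.1,0,0],[0,-2.8,-2.1,0,0],[0,-2.8,-2.2,0,0],[0,0,0,2,0],[0,0,0,2,0],[0,0,0,0,0],[0,0,0,0,0],[0,0,0,0,0]]'; python3 -c "
from h import *
go([.4189,.0158,.2445],75.7)"
```

```text
t: 21.1
position: [0.4195, 0.0154, 0.2741]
tool_rot: [[0.248, 0.969, 0.001], [0.969, -0.248, 0.0], [0.0, 0.001, -1.0]]
ft_force: [-0.7, 0.1, 0.0]
finger_gap: 0.0006
grasp_force: 0.0
t 21.1 pos [0.4195 0.0154 0.2741] yaw 75.66 shift cm [ 0.03 -0.07  2.96] twist -0.04 F [-0.7  0.1  0. ] gap 0.0006
```

```bash
python3 -m crank '[[0,0,0,2,0],[0,0,0,1.05,0],[0,0,0,0,0],[0,0,1,0,0],[0,0,1,0,0],[0,0,1,0,0],[0,0,1,0,0],[0,0,1,0,0]]';  python3 -m crank '[[0,0,1,0,0],[0,0,1,0,0],[0,0,1,0,0],[0,0,1,0,0],[0,0,1,0,0],[0,0,1,0,0],[0,0,1,0,0],[0,0,1,0,0]]'; python3 -c "
from h import *
go([.575+.0015*.969-.063*.247,.041-.063*.969,.2435],75.7)"
```

```text
t: 22.1
position: [0.4679, 0.0027, 0.243]
tool_rot: [[0.248, 0.969, -0.001], [0.969, -0.248, -0.0], [-0.0, -0.001, -1.0]]
ft_force: [-3.4, 0.7, 2.6]
finger_gap: 0.0006
grasp_force: 1.4
t: 23.1
position: [0.5458, -0.0172, 0.2431]
tool_rot: [[0.248, 0.969, 0.0], [0.969, -0.248, -0.0], [-0.0, 0.0, -1.0]]
ft_force: [-0.5, 0.4, -0.6]
finger_gap: 0.0006
grasp_force: 0.5
t 23.1 pos [ 0.5458 -0.0172  0.2431] yaw 75.65 shift cm [ 0.1   1.53 -0.04] twist -0.05 F [-0.5  0.4 -0.6] gap 0.0006
```

```bash
python3 -m crank '[[0,0,0.8,0,0],[0,0,0.8,0,0],[0,0,0,0,0],[0,0,-1,0,0],[0,0,-2,0,0],[0,0,-3,-3,0],[0,0,-4,-4,0],[0,0,-5,-4,0]]'; python3 -m crank '[[0,0,-5,-4,0],[0,0,-4,-4,0],[0,0,0,0,0],[0,0,0,0,0],[0,0,0,0,0],[0,0,0,0,0],[0,0,0,0,0],[0,0,0,0,0]]'; python3 - <<'E'
from h import *
s=save('side','s6.png')[:,:,::-1]; t=save('top','t6.png')[:,:,::-1]
cv2.imwrite('pics/c6.png',np.hstack([cv2.resize(s[190:340,220:420],(400,300),interpolation=3),cv2.resize(t[165:315,250:450],(400,300),interpolation=3)]).repeat(1,0))
for l in('needle_tip','green_mid','dial_mid'): print(l,[(n,r['xy'],r['conf']) for n in('top','side') for r in pinpoint(n,l)[:2]])
go([.3,.1,.4])
E
```

```text
t: 24.1
position: [0.4148, 0.0165, 0.3529]
tool_rot: [[0.248, 0.969, -0.0], [0.969, -0.248, -0.0], [-0.0, -0.0, -1.0]]
ft_force: [-0.1, 0.3, 2.3]
finger_gap: 0.0003
grasp_force: 0.0
t: 25.1
position: [0.3306, 0.0379, 0.4309]
tool_rot: [[0.248, 0.969, -0.001], [0.969, -0.248, 0.001], [0.001, -0.001, -1.0]]
ft_force: [-0.0, -0.3, -0.1]
finger_gap: 0.0006
grasp_force: 0.0
needle_tip [('top', [333.8, 202.1], 0.46), ('side', [269.6, 212.1], 0.62), ('side', [336.0, 241.1], 0.43)]
green_mid [('top', [326.7, 205.2], 0.66), ('side', [270.6, 213.6], 0.83)]
dial_mid [('top', [314.2, 274.7], 0.63), ('top', [339.0, 187.7], 0.61), ('side', [261.4, 213.0], 0.68), ('side', [376.1, 267.8], 0.31)]
t 25.5 pos [0.3304 0.038  0.4313] yaw 75.65 shift cm [ 5.26 -4.48  3.13] twist None F [-0.5 -0.1 -0.1] gap 0.0004
```

View pics/c6.png

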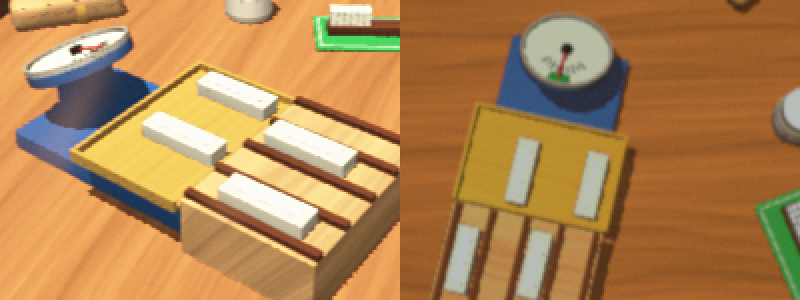

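```bash
python3 -m crank '[[0,0,4.2,0,0],[0,0,4.2,0,0],[0,0,4.2,0,0],[0,0,4.2,0,0],[0,0,4.2,0,0],[0,0,4.2,0,0],[0,-2,4.2,0,0],[0,-2,0,0,0]]'; python3 -m crank '[[0,0,0,0,0],[0,0,0,0,0],[0,0,0,0,0],[0,0,0,0,0],[0,0,0,0,0],[0,0,0,0,0],[0,0,0,0,0],[0,0,0,0,0]]'; python3 - <<'E'
from h import *
w=save('wrist','w7.png')[:,:,::-1]
x,y=400,60
print({n:[(np.round(r['xy'],1),r['conf']) for r in pinpoint('wrist',n)[:3]] for n in('needle_tip','green_mid','dial_mid','pan_mid')})
cv2.imwrite('pics/w7c.png',cv2.resize(w[60:340,150:523],(800,600),interpolation=cv2.INTER_CUBIC))
E
```

```text
t: 26.5
position: [0.607, -0.0754, 0.4297]
tool_rot: [[0.249, 0.969, -0.001], [0.969, -0.249, 0.001], [0.001, -0.001, -1.0]]
ft_force: [-0.6, -0.4, 0.1]
finger_gap: 0.0005
grasp_force: 0.0
t: 27.5
position: [0.6054, -0.0736, 0.4312]
tool_rot: [[0.248, 0.969, -0.0], [0.969, -0.248, -0.0], [-0.0, -0.0, -1.0]]
ft_force: [-0.5, 0.2, 0.7]
finger_gap: 0.0001
grasp_force: 0.0
{'needle_tip': [(array([450.5,  97.7]), 0.68)], 'green_mid': [(array([448.5,  99.4]), 0.57), (array([449.3,  97.9]), 0.38)], 'dial_mid': [(array([488.1, 104.9]), 0.77)], 'pan_mid': [(array([322.1, 109.1]), 0.96)]}
```

View pics/w7c.png

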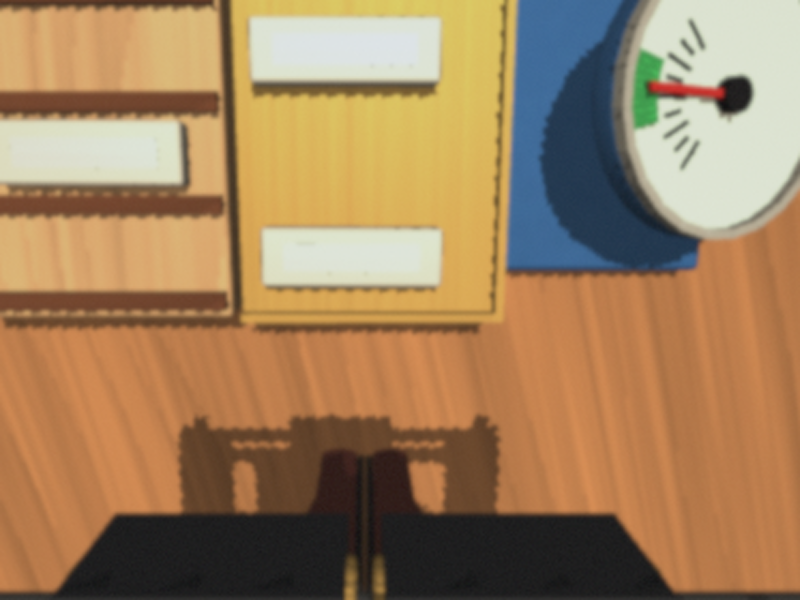

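The needle points at the middle of the green sector, (650,88). Both bars lie wholly on the pan, with their rear ends past its edge by about 20 px, and the other two bars are still on the ledge.

```bash
python3 -c "
from cell import *
print(job_done())"
```

```text
the job is handed in; nothing more can be done
None
```

The job is handed in: the brush lies bristles up on the green mat, two bars are wholly on the pan with the other two still on the ledge, and the needle rests in the green sector, at about 27.5 s of the 72 s allowed.

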